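# Load the specimen and hold the index plunger out

### The job

Lift the black specimen with the copper face out of the grey tray and set it down, without dropping it, upright and fully home in the round nest at the middle of the index stage, and let go of it. Then grip the red knob of the stage's sprung index plunger, pull it straight up as far as it goes so that its pin is clear of the hole in the disc, and keep holding it there: finish while still holding the knob up, with the specimen still in its nest. Leave the other two specimens, the mouse and the control box where they are.

Things in the scene. Friction and masses are not known exactly. Their poses are not given: they have to be found in the camera images.
- copper_mount_center (a point): The specimen to load, black resin with a copper disc in its top face: a cylinder 32 mm in diameter and 36 mm tall, about 70 g, standing upright on the tray floor; this point is its centre, 18 mm above its underside, z along its axis. Its lower edge is chamfered 2 mm.
- green_mount_center (a point): Another specimen, green resin with a steel disc in its top, to be left in the tray: a cylinder 32 mm in diameter and 36 mm tall, about 70 g, standing upright on the tray floor; this point is its centre, 18 mm above its underside, z along its axis. 
- white_mount_center (a point): Another specimen, white resin with a dark disc in its top, to be left in the tray: a cylinder 32 mm in diameter and 36 mm tall, about 70 g, standing upright on the tray floor; this point is its centre, 18 mm above its underside, z along its axis. 
- tray: Grey open tray, fixed, 250 mm along its x, 140 mm along its y, walls 30 mm high and 4 mm thick, floor 4 mm thick; origin at the centre of its underside on the table. The three specimens stand in a row along its x axis, about 78 mm apart, in any order, so the free room beside each is along the tray's y.
- nest (a point): Centre of the floor of the nest in the middle of the fixed index stage, 36 mm above the table; z up, x level towards the plunger. The nest is a dark ring, inner diameter 37 mm, outer 56 mm, 8 mm high, on an aluminium disc 200 mm across with its top 36 mm above the table. Stage and disc do not move. A specimen fully home stands on this floor, its centre 18 mm above this point.
- knob_center (a point): Centre of the plunger's red knob, 90 mm from the nest's axis along the nest's x; 91 mm above the table when in, and rises with the plunger. Upright cylinder 24 mm across, 30 mm tall, with a lip 29 mm across round its top 5 mm. Below it a steel barrel 18 mm across (top 74 mm above the table) on a grey bracket 34 mm wide along the nest's y (top 60 mm above the table).
- plunger (a joint): Height in m by which the plunger is pulled straight up: 0 in (pin 10 mm deep in the disc's hole), 0.018 at its upper stop (pin 8 mm clear above the disc). A spring pushes it back in: 5 N at 0, rising evenly to 14 N at the stop; it does not latch.
- mouse_center (a point): Black computer mouse, 100 x 58 x 30 mm, loose; this point is its centre, 15 mm above the table. To be left alone.
- control_box_center (a point): Black joystick control box, 90 mm along its x, 160 mm along its y, 28 mm high with a stick up to 62 mm, loose; this point is its centre, 14 mm above the table. To be left alone.

How it is judged:
By the outcome, as a careful person would: the job done as asked, in the order asked, and still so for the second after the job is handed in, while the arm keeps its last pose, push and grip.
It also fails if it takes over 48 s, if anything falls off the work surface, if the arm or the gripper's body presses on something with over 40 N, if the wrist force passes 120 N, or if a joint passes its speed limit or range.

### The arm

A 6-joint arm with a two-finger parallel gripper is mounted at the origin on the work surface. World frame = base frame: x ahead of the robot, y to its left, z up, the work surface at z = 0. Lengths are in m, angles in degrees, forces in N, time in s.
With the tool pointing down it reaches from about 0.25 to 0.775 m from the base axis. Payload 4 kg.
Tool frame: the origin (TCP) lies at the very end of the fingers, on their centre line; the grasp point (between the pads) lies 19 mm behind it (ctrl.tcp_to_grasp is the distance from the TCP to the grasp point, in m); z points along the fingers, y is the direction in which the jaws open and shut (so a half turn about z gives the same grasp; the last joint's range is limited). The gripper opens to 94 mm and grips with 3 to 60 N. Pads are 16 mm wide; open, the fingers measure 119 mm over their backs; the gripper's body (75 mm by 177 mm) begins 78 mm behind the grasp point.
Start: joints at [62.676, 4.996, 78.535, -0, 96.463, -5.907], TCP at [0.201, 0.512, 0.206] pointing down, gripper open.
Joint ranges: [-177.83, 177.83], [-43.37, 116.18], [15.69, 146.23], [-61.86, 241.86], [9.47, 152.12], [-147.06, 147.06]. Speed limits (degrees/s): [159.86, 159.86, 180, 180, 180, 180].

### API

Orientations are given as [roll, pitch, yaw] about the fixed x, y, z axes, in that order (R = Rz(yaw) Ry(pitch) Rx(roll)).
In Python, from plant import ctrl gives the robot as it stands. The module is installed in compiled form; this text tells all that it offers.
- The arm moves only by the shell command python3 -m creep 'ROWS' [FORCE]. ROWS is text: rows parted by semicolons, each of 5 numbers parted by spaces: the shift along the world's x, y, z in mm, then the turn about the world's z in degrees, then the closure, from -1 (fully open) to 1 (shut). In form: tx ty tz spin gripper; .... A call has 1 to 5 rows; each row is the pose to reach, as a shift and turn from the pose commanded when the call began; what a row does not reach only later rows make up. A row lasts 1/10 s, in which the tool goes at most 50 mm and 8.59 degrees, less where a joint would pass 70% of its speed; a pose out of reach is approached as far as the arm can. A call with a gripper value outside its range is refused whole. The fingers move at their own pace and stop on an object; FORCE is the grip in N (left out, the last holds). Time passes only in rows, so rows that repeat a pose let the fingers close. It gives the time, the measured TCP pose, the force and the opening at its end, in the units of the state.
- ctrl.state(): the state, without advancing time (a new reading comes with each control period).
- ctrl.grab_frame(name): name is "side" or "top" or "wrist"; returns a dict with "frame" (420x560x3 uint8, red, green, blue), "intrinsics" (3x3 intrinsics, pixels), "R" (3x3) and "t" (3): a world point X has camera coordinates R X + t; the wrist camera has in their place "tool_from_camera" (4x4, takes a point from camera to tool coordinates, whose origin is the TCP and whose axes are the flange's). Camera axes: x right, y down, z forward; pixel columns grow to the right and rows downward; lengths in m; the calibration is good to about 2 mm. The wrist camera is an equidistant fisheye: a pixel r from the principal point sees the ray r / f radians off the axis. A picture is of the moment at which its call begins: read the wrist's pose just before it. There is no depth.
- ctrl.finish_job(): hands the job in, once; it reports no verdict.
Trained networks look in the newest picture that a camera, given by its name, has taken for a name from the list of things; names that differ only in an ending like _2 or _b are one class to them, and where a whole thing is asked for, a point or a joint stands for the part that bears it (a point fixed in the world has none). Each returns a list of dicts, best first, with "score" (0 to 1); they miss things now and then, are a little off and sometimes report something else, mostly with a low value. They report only what shows in the picture. A call takes as long as a camera call.
- ctrl.masks_of(camera, thing): "mask" (420x560 bool, what is visible of it) and "extent" ([left, top, right, bottom] in pixels, round what is visible of it).
- ctrl.pinpoint(camera, thing): "point" ([column, row] in pixels: a listed point, or the origin of a listed thing).
The state is a dict: "t": time; "q": joint angles; "joint_velocities": joint speeds; "tau": joint torques, N m; "position": TCP position; "orientation": TCP orientation; "wrist_force": force on the tool from outside, world axes, zero at the start; "torque": the same for the moment, N m; "gripper_width": opening from 0.0 (shut) to 1.0 (fully open).
Only numpy, scipy, OpenCV 4.12 (cv2) and the standard library are available. Lean on these libraries where they do the work, as an engineer would, in place of code of your own. Each camera call takes 0.05 s, during which the arm holds its last target.

## Working session

There is one attempt and no reset: what is moved stays moved. The work goes in short steps, Python scripts to look and compute and a shell command to move; the robot and the scene stay as the last step left them, time stands still between calls to the robot, and variables do not carry over. Pictures are saved under pics/ and viewed, and the job is handed in when it is done.

```bash
mkdir -p pics
python3 - <<'E'
from plant import ctrl
import cv2
print(ctrl.state())
for c in ["side","top","wrist"]:
    f=ctrl.grab_frame(c); cv2.imwrite(f"pics/{c}0.png",f["frame"][:,:,::-1])
    print(c,f["intrinsics"].tolist(), f.get("R"),f.get("t"),f.get("tool_from_camera"))
    for n in ["copper_mount_center","green_mount_center","white_mount_center","nest","knob_center","tray","mouse_center","control_box_center"]:
        r=ctrl.pinpoint(c,n); print(n,[( [round(float(v)) for v in d["point"]],round(d["score"],2)) for d in r[:2]])
E
```

```text
{'t': 0.0, 'q': array([ 6.26756523e+01,  5.03607400e+00,  7.86233678e+01, -4.26198295e-04,
        9.64634124e+01, -5.90698461e+00]), 'joint_velocities': array([ 0.00715166, -0.01355871,  0.1265905 , -0.05926055,  0.05703859,
       -0.08400124]), 'tau': array([ 8.11303125e-04, -3.40192223e+01, -3.02426398e+01,  7.16810720e-02,
        3.31676728e-02, -1.58115749e-04]), 'position': array([0.20058811, 0.51152608, 0.20434533]), 'orientation': array([-1.79877755e+02, -1.22220374e-02,  1.58582576e+02]), 'wrist_force': array([-0.3310736 , -0.08139479,  0.66413526]), 'torque': array([-0.00491139,  0.02434783, -0.00684283]), 'gripper_width': 1.0015313167280833}
side [[397.0358726873158, 0.0, 272.99052893624804], [0.0, 397.0358726873158, 206.78265481869605], [0.0, 0.0, 1.0]] [[-0.96758903 -0.25230216 -0.01072756]
 [-0.1709995   0.68586576 -0.70735234]
 [ 0.18582419 -0.68259196 -0.70677973]] [0.60066815 0.17768412 0.67078852] None
copper_mount_center [([224, 344], 0.94)]
green_mount_center [([277, 336], 0.74)]
white_mount_center [([327, 346], 0.72)]
nest [([344, 165], 0.86)]
knob_center [([31
[... 576 characters left out ...]
[435, 203], 0.17)]
knob_center [([436, 205], 0.52)]
tray [([166, 234], 0.83)]
mouse_center [([284, 322], 0.89)]
control_box_center [([300, 119], 0.81)]
wrist [[325.19226210127806, 0.0, 281.553486830617], [0.0, 325.19226210127806, 206.96656297578323], [0.0, 0.0, 1.0]] None None [[-7.06868714e-04 -9.58156590e-01 -2.86243688e-01  8.42453169e-02]
 [ 9.99999505e-01 -8.77640494e-04  4.68302583e-04 -7.84913209e-04]
 [-6.99926258e-04 -2.86243216e-01  9.58156736e-01 -1.79708032e-01]
 [ 0.00000000e+00  0.00000000e+00  0.00000000e+00  1.00000000e+00]]
copper_mount_center []
green_mount_center []
white_mount_center [([174, 400], 0.68)]
nest []
knob_center []
tray []
mouse_center []
control_box_center []
```

View pics/side0.png

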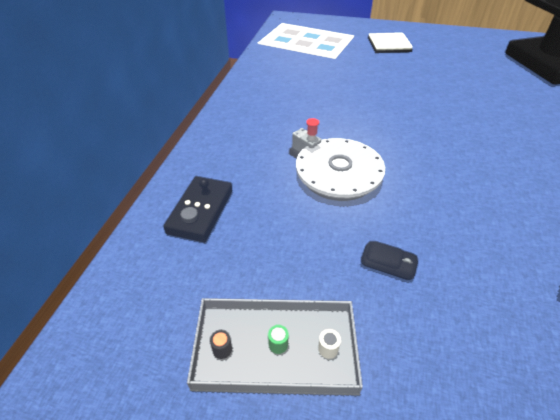

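View pics/top0.png

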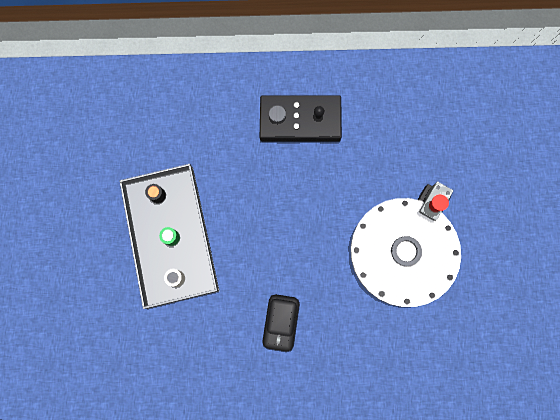

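View pics/wrist0.png

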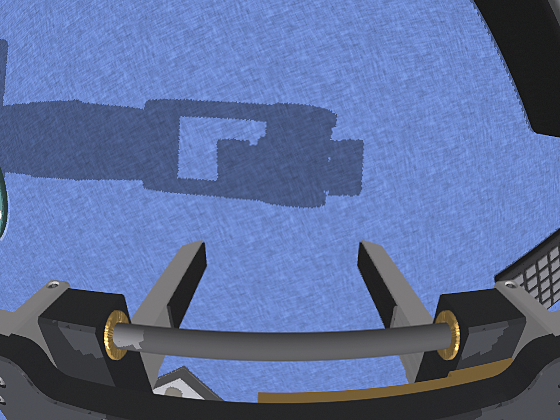

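Side view: copper specimen at about (221,343) at the left end of the tray, green (278,337), white (329,343), nest (341,163), knob (313,128). Top view: copper (155,192), nest (406,251), knob (440,203). The network points agree with these. Next I'll turn them into positions.

```bash
cat > h.py <<'E'
from plant import ctrl
import numpy as np, cv2
from scipy.spatial.transform import Rotation as Ro
def plane(f,px,z):
    K=f["intrinsics"];R=f["R"];t=f["t"]
    d=R.T@np.linalg.solve(K,[px[0],px[1],1.]); c=-R.T@t
    return c+d*(z-c[2])/d[2]
def proj(f,X):
    p=f["intrinsics"]@(f["R"]@np.array(X)+f["t"]); return p[:2]/p[2]
def wray(f,px,st):
    K=f["intrinsics"]; v=np.array([px[0]-K[0,2],px[1]-K[1,2]]); r=np.hypot(*v); th=r/K[0,0]
    d=np.r_[v/r*np.sin(th),np.cos(th)]; T=f["tool_from_camera"]
    Rt=Ro.from_euler('xyz',st["orientation"],degrees=True).as_matrix()
    return Rt@T[:3,3]+st["position"], Rt@(T[:3,:3]@d)
def wplane(f,px,st,z):
    c,d=wray(f,px,st); return c+d*(z-c[2])/d[2]
def wproj(f,X,st):
    T=f["tool_from_camera"];Rt=Ro.from_euler('xyz',st["orientation"],degrees=True).as_matrix()
    p=T[:3,:3].T@(Rt.T@(np.array(X)-st["position"])-T[:3,3]); r=np.hypot(p[0],p[1]); th=np.arctan2(r,p[2])
    K=f["intrinsics"]; return K[:2,2]+p[:2]/r*th*K[0,0]
E
python3 - <<'E'
from h import *
np.set_printoptions(precision=4,suppress=True)
Z={"copper_mount_center":.022,"green_mount_center":.022,"white_mount_center":.022,"nest":.036,"knob_center":.091,"tray":0.,"mouse_center":.015,"control_box_center":.014}
for c in ["side","top"]:
    f=ctrl.grab_frame(c); print(c,-f["R"].T@f["t"])
    for n,z in Z.items():
        for d in ctrl.pinpoint(c,n)[:1]:
            print(n,plane(f,d["point"],z),[plane(f,m["mask"].nonzero()[::-1] and [m["mask"].nonzero()[1].mean(),m["mask"].nonzero()[0].mean()],z)[:2] for m in ctrl.masks_of(c,n)[:1]])
E
```

```text
side [0.4869 0.4876 0.6062]
copper_mount_center [0.6431 0.2376 0.022 ] [array([0.6436, 0.2336])]
green_mount_center [0.5604 0.2035 0.022 ] [array([0.5609, 0.2035])]
white_mount_center [0.4813 0.1943 0.022 ] [array([0.4823, 0.1916])]
nest [0.5567 0.222  0.036 ] [array([ 0.5353, -0.229 ])]
knob_center [0.5522 0.2365 0.091 ] [array([ 0.6028, -0.2872])]
tray [0.5649 0.2149 0.    ] [array([0.5636, 0.2087])]
mouse_center [0.3958 0.0034 0.015 ] [array([ 0.3991, -0.0019])]
control_box_center [ 0.7989 -0.035   0.014 ] [array([ 0.795 , -0.0406])]
top [ 0.425  -0.0242  0.9631]
copper_mount_center [0.6485 0.2437 0.022 ] [array([0.6429, 0.2363])]
green_mount_center [0.559  0.1994 0.022 ] [array([0.5597, 0.2057])]
white_mount_center [0.5587 0.2091 0.022 ] [array([0.4815, 0.1951])]
nest [ 0.5261 -0.2271  0.036 ] [array([ 0.5291, -0.2358])]
knob_center [ 0.5965 -0.2761  0.091 ] [array([ 0.6012, -0.2813])]
tray [0.5667 0.2141 0.    ] [array([0.5619, 0.2136])]
mouse_center [ 0.4016 -0.0075  0.015 ] [array([ 0.3981, -0.0024])]
control_box_center [ 0.7873 -0.0425  0.014 ] [array([ 0.7931, -0.0457])]
```

```bash
python3 -m creep '40 -25 0 7 -1; 80 -50 0 14 -1; 120 -75 0 21 -1; 160 -100 0 28 -1; 200 -125 0 36 -1' 20; python3 -m creep '40 -25 -8 0 -1; 80 -50 -16 0 -1; 120 -75 -24 0 -1; 160 -100 -32 0 -1; 200 -125 -40 0 -1'; python3 -m creep '20 -12 0 0 -0.3; 42 -26 0 0 -0.3; 42 -26 0 0 -0.3; 42 -26 0 0 -0.3; 42 -26 0 0 -0.3'
```

```text
t: 3.55
position: [0.402, 0.3861, 0.2057]
orientation: [180.0, 0.0, -165.2]
wrist_force: [0.5, 1.0, 0.5]
gripper_width: 0.998
t: 4.05
position: [0.6021, 0.261, 0.1652]
orientation: [180.0, 0.0, -165.5]
wrist_force: [-0.7, 0.9, -0.2]
gripper_width: 0.999
t: 4.55
position: [0.6418, 0.2371, 0.1657]
orientation: [180.0, -0.0, -165.4]
wrist_force: [0.1, -0.7, 0.4]
gripper_width: 0.656
```

```bash
cat > look.py <<'E'
from h import *
import sys
np.set_printoptions(precision=4,suppress=True)
st=ctrl.state(); print(st["t"],st["position"],st["orientation"],st["wrist_force"],st["gripper_width"])
f=ctrl.grab_frame("wrist"); cv2.imwrite("pics/"+sys.argv[1],f["frame"][:,:,::-1])
for a in sys.argv[2:]:
    n,z=a.split("="); z=float(z)
    for d in ctrl.pinpoint("wrist",n)[:2]: print(n,d["point"],round(d["score"],2),wplane(f,d["point"],st,z))
    for d in ctrl.masks_of("wrist",n)[:1]: print(" mask",d["extent"],round(d["score"],2))
E
python3 look.py w1.png copper_mount_center=.022 green_mount_center=.022 tray=0
```

```text
4.55 [0.6418 0.2371 0.1657] [ 179.9676   -0.0162 -165.4204] [ 0.0979 -0.654   0.3781] 0.6564280187357557
copper_mount_center [279.0, 195.6] 0.75 [0.6424 0.2343 0.022 ]
 mask [263.8, 178.5, 294.8, 216.8] 0.92
green_mount_center [270.8, 111.3] 0.81 [0.5614 0.2052 0.022 ]
 mask [252.4, 94.6, 286.4, 125.4] 0.81
tray [277.1, 110.0] 0.63 [0.5585 0.2105 0.    ]
 mask [201.5, 0.0, 349.6, 239.2] 0.79
```

View pics/w1.png

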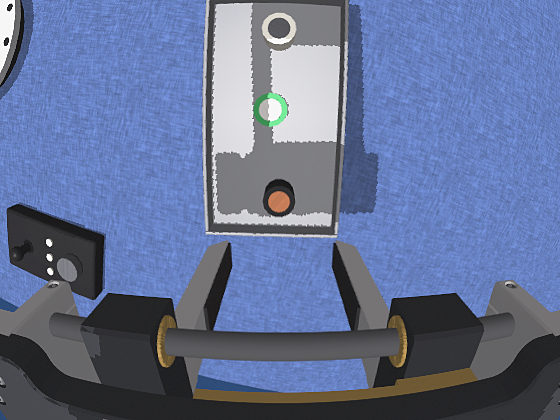

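Run:
```python
from h import *
np.set_printoptions(precision=4,suppress=True)
im=cv2.imread("pics/w1.png"); hsv=cv2.cvtColor(im,cv2.COLOR_BGR2HSV)
m=cv2.inRange(hsv,(5,80,100),(20,255,255)); n,l,s,c=cv2.connectedComponentsWithStats(m)
st=ctrl.state(); f=ctrl.grab_frame("wrist")
for i in range(1,n):
    if s[i,4]>50: print(s[i],c[i],wplane(f,c[i],st,.040))
```

```text
[268 191  22  22 371] [278.4744 201.2722] [0.644  0.2339 0.04  ]
[157 316  19  51 428] [163.979  341.4065] [0.8584 0.1386 0.04  ]
[389 316  18  51 357] [399.5686 341.5378] [0.7839 0.428  0.04  ]
[ 193  368  284   35 3188] [345.2958 390.1719] [0.8826 0.3898 0.04  ]
```

The copper face is at (278,201) in the wrist view, which puts it at (0.644, 0.234). That is 2–3 mm off the tool axis, with clear tray floor on both sides. I'll go down and grip.

```bash
python3 -m creep '2 -3 -35 0 -0.3; 2 -3 -70 0 -0.3; 2 -3 -105 0 -0.3; 2 -3 -130 0 -0.3; 2 -3 -150 0 -0.3'; python3 -m creep '0 0 0 0 -0.3; 0 0 0 0 0.1; 0 0 0 0 0.5; 0 0 0 0 0.8; 0 0 0 0 0.8' 25;  python3 -m creep '0 0 0 0 0.8; 0 0 0 0 0.8' ; python3 look.py w2.png copper_mount_center=.022
```

```text
t: 5.45
position: [0.6433, 0.2329, 0.0129]
orientation: [180.0, -0.2, -165.5]
wrist_force: [-0.1, -0.1, -0.3]
gripper_width: 0.651
t: 5.95
position: [0.6455, 0.2337, 0.0173]
orientation: [180.0, 0.2, -165.5]
wrist_force: [-0.1, 0.5, 0.9]
gripper_width: 0.349
t: 6.15
position: [0.6454, 0.2337, 0.0172]
orientation: [180.0, 0.2, -165.5]
wrist_force: [-0.2, 0.5, 4.7]
gripper_width: 0.332
6.15 [0.6454 0.2337 0.0172] [ 179.9689    0.156  -165.4735] [-0.1729  0.511   4.7054] 0.3320226954652964
copper_mount_center [281.7, 255.0] 0.79 [0.6429 0.2328 0.022 ]
 mask [252.0, 220.8, 308.5, 291.5] 0.87
```

View pics/w2.png

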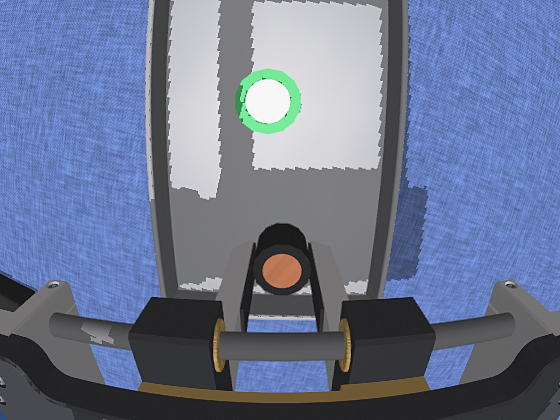

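```bash
python3 -m creep '0 0 0 0 0.8; 0 0 0 0 0.8; 0 0 0 0 0.8'; python3 -m creep '0 0 5 0 0.8; 0 0 10 0 0.8; 0 0 20 0 0.8; 0 0 20 0 0.8'; python3 look.py w3.png copper_mount_center=.042
```

```text
t: 6.6
position: [0.6454, 0.2337, 0.0172]
orientation: [180.0, 0.2, -165.5]
wrist_force: [-0.6, 0.7, 6.2]
gripper_width: 0.335
t: 7.0
position: [0.6456, 0.2334, 0.0373]
orientation: [-180.0, 0.2, -165.5]
wrist_force: [0.9, 0.3, -1.3]
gripper_width: 0.331
7.0 [0.6456 0.2334 0.0373] [-179.999     0.1591 -165.478 ] [ 0.9229  0.3248 -1.2697] 0.3309845990291421
copper_mount_center [281.2, 255.8] 0.74 [0.6437 0.2324 0.042 ]
 mask [252.4, 222.1, 309.8, 294.3] 0.65
```

View pics/w3.png

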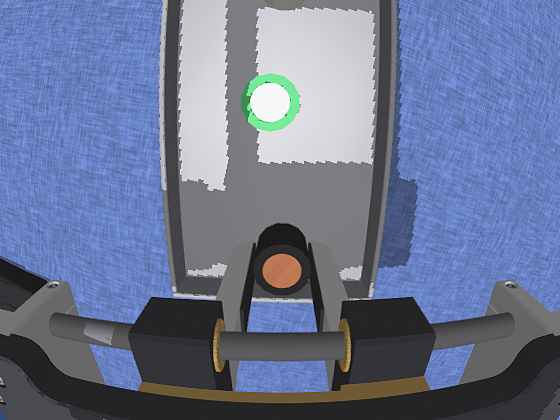

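```bash
python3 -m creep '0 0 30 0 0.8; 0 0 60 0 0.8; 0 -15 90 0 0.8; 0 -30 95 0 0.8; -5 -50 95 0 0.8' 30; python3 -m creep '-10 -35 0 -5 0.8; -20 -70 0 -10 0.8; -30 -105 0 -15 0.8; -40 -140 0 -20 0.8; -50 -175 0 -25 0.8'; python3 -m creep '-10 -35 0 -5 0.8; -20 -70 0 -10 0.8; -30 -105 0 -15 0.8; -40 -140 0 -20 0.8; -50 -175 0 -25 0.8';python3 -m creep '-6 -30 0 0 0.8; -10 -60 0 0 0.8; -10 -66 0 0 0.8; -10 -66 0 0 0.8'; python3 look.py w4.png copper_mount_center=.13 nest=.036 knob_center=.091
```

```text
t: 7.65
position: [0.6405, 0.1828, 0.1315]
orientation: [-180.0, 0.2, -165.4]
wrist_force: [-0.2, 0.4, -1.2]
gripper_width: 0.334
t: 8.15
position: [0.5879, 0.0064, 0.1284]
orientation: [-180.0, -0.2, 169.3]
wrist_force: [0.2, 0.2, -0.7]
gripper_width: 0.333
t: 8.65
position: [0.5378, -0.1683, 0.1285]
orientation: [-180.0, -0.1, 144.3]
wrist_force: [0.1, 0.1, -1.4]
gripper_width: 0.335
t: 9.05
position: [0.5285, -0.2334, 0.1288]
orientation: [180.0, -0.2, 144.4]
wrist_force: [0.9, 0.6, -0.9]
gripper_width: 0.333
9.05 [ 0.5285 -0.2334  0.1288] [179.9878  -0.1548 144.3836] [ 0.8901  0.5895 -0.8627] 0.33331743146451054
copper_mount_center [281.9, 256.2] 0.85 [ 0.5284 -0.2341  0.13  ]
 mask [253.5, 222.1, 309.2, 295.1] 0.79
nest [281.0, 210.0] 0.74 [ 0.5277 -0.2343  0.036 ]
 mask [170.9, 95.6, 389.7, 332.1] 0.66
knob_center [285.0, 327.6] 0.74 [ 0.5987 -0.2812  0.091 ]
 mask [275.1, 307.7, 300.8, 332.5] 0.87
```

View pics/w4.png

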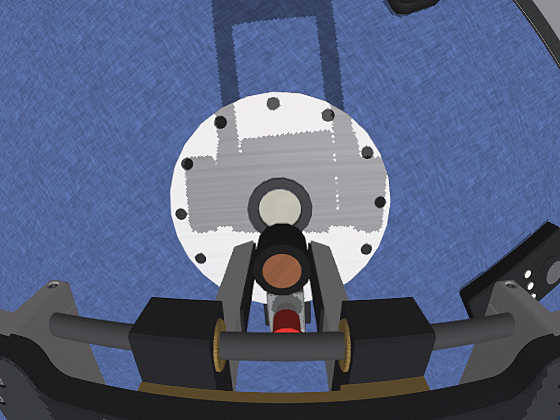

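```bash
cat > fit.py <<'E'
from h import *
import sys
from scipy.optimize import least_squares
np.set_printoptions(precision=4,suppress=True)
def disc(im,back,c0):
    hsv=cv2.cvtColor(im,cv2.COLOR_BGR2HSV)
    m=cv2.inRange(hsv,(0,0,60),(180,70,255)); m=cv2.morphologyEx(m,cv2.MORPH_OPEN,np.ones((3,3)))
    e=np.argwhere(cv2.Canny(m,50,100)>0)[:,::-1]
    P=np.array([back(p.astype(float),.036)[:2] for p in e])
    c=np.array(c0)
    for tol in (.008,.004,.003,.002):
        d=np.hypot(*(P-c).T); s=abs(d-.1)<tol
        c=least_squares(lambda x:np.hypot(*(P[s]-x[:2]).T)-.1,c,loss='soft_l1',f_scale=.001).x
    a=np.degrees(np.arctan2(*(P[s]-c).T)); print(c,s.sum(),"sectors",np.histogram(a,12,(-180,180))[0])
fs={n:ctrl.grab_frame(n) for n in("side","top","wrist")}
if __name__=="__main__":
    st=ctrl.state()
    for n in("side","top"): disc(cv2.imread(f"pics/{n}0.png"),lambda p,z:plane(fs[n],p,z),[.529,-.233])
    disc(cv2.imread("pics/w4.png"),lambda p,z:wplane(fs["wrist"],p,st,z),[.529,-.233])
    im=cv2.imread("pics/w4.png"); hsv=cv2.cvtColor(im,cv2.COLOR_BGR2HSV)
    m=cv2.inRange(hsv,(5,80,80),(20,255,255)); k,l,s,c=cv2.connectedComponentsWithStats(m)
    for i in range(1,k):
        if s[i,4]>200 and s[i,1]<310: print("copper",c[i],s[i],wplane(fs["wrist"],c[i],st,st["position"][2]+.023))
    # red knob in side0/top0 : top face
    for n in("side","top"):
        im=cv2.imread(f"pics/{n}0.png"); hsv=cv2.cvtColor(im,cv2.COLOR_BGR2HSV)
        m=cv2.inRange(hsv,(0,120,120),(6,255,255))|cv2.inRange(hsv,(174,120,120),(180,255,255)); k,l,s,c=cv2.connectedComponentsWithStats(m)
        for i in range(1,k):
            if s[i,4]>50: print(n,"red",c[i],s[i],plane(fs[n],c[i],.093))
E
python3 fit.py
```

```text
[ 0.525  -0.2382] 84 sectors [20 19 16  5  0  0  0  0  3  0  3 18]
[ 0.5249 -0.2312] 343 sectors [27 34 29 29 35 28 28 32 27 23 22 29]
[ 0.5267 -0.2334] 620 sectors [54 55 67 62 62 73 57 53 61 14 20 42]
copper [281.5329 270.5216] [ 262  254   40   34 1064] [ 0.5282 -0.2321  0.1536]
side red [312.2111 123.1222] [307 119  12  12  90] [ 0.6029 -0.295   0.093 ]
top red [439.7636 202.1636] [432 194  17  17 220] [ 0.6032 -0.2832  0.093 ]
```

```bash
python3 -m creep '-2 -1 -25 0 0.8; -2 -1 -45 0 0.8; -2 -1 -60 0 0.8; -2 -1 -63 0 0.8; -2 -1 -63 0 0.8'; python3 look.py w5.png nest=.036
```

```text
t: 10.05
position: [0.5274, -0.2336, 0.0671]
orientation: [180.0, -0.1, 144.5]
wrist_force: [-0.2, 0.3, -1.2]
gripper_width: 0.331
10.05 [ 0.5274 -0.2336  0.0671] [180.      -0.0567 144.5305] [-0.1667  0.3472 -1.1788] 0.3312819205338323
nest [278.0, 235.0] 0.94 [ 0.5249 -0.2358  0.036 ]
 mask [147.8, 89.9, 416.3, 392.1] 0.93
```

View pics/w5.png

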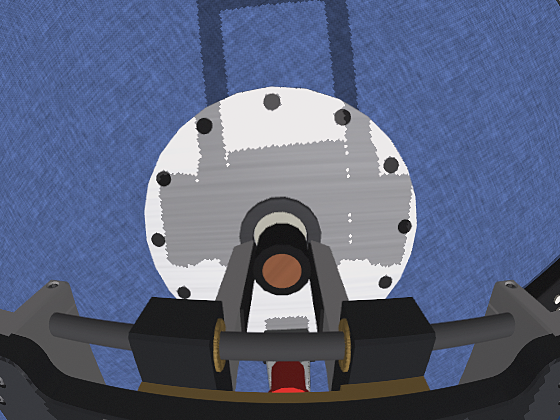

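Run:
```python
from fit import *
st=ctrl.state(); f=fs["wrist"]; im=cv2.imread("pics/w5.png")
disc(im,lambda p,z:wplane(f,p,st,z),[.527,-.233])
hsv=cv2.cvtColor(im,cv2.COLOR_BGR2HSV)
m=cv2.inRange(hsv,(5,80,80),(20,255,255)); k,l,s,c=cv2.connectedComponentsWithStats(m)
for i in range(1,k):
    if s[i,4]>200 and s[i,1]<310: print("copper",c[i],s[i],wplane(f,c[i],st,st["position"][2]+.023))
# overlay predicted nest ring & specimen bottom
a=np.linspace(0,2*np.pi,90)
for C,z,r,col in(((.527,-.2335),.044,.028,(0,255,0)),((.527,-.2335),.044,.0185,(0,255,255)),(st["position"][:2],st["position"][2]-.0112,.016,(0,0,255))):
    for t in a:
        p=wproj(f,[C[0]+r*np.cos(t),C[1]+r*np.sin(t),z],st); cv2.circle(im,tuple(int(round(v)) for v in p),0,col,-1)
cv2.imwrite("pics/w5o.png",cv2.resize(im[130:340,170:400],None,fx=2.8,fy=2.8))
```

```text
[ 0.5259 -0.235 ] 685 sectors [69 67 85 81 80 92 70 64 29 25 22  1]
copper [281.4199 270.4834] [ 262  254   39   34 1055] [ 0.5265 -0.234   0.0916]
```

View pics/w5o.png

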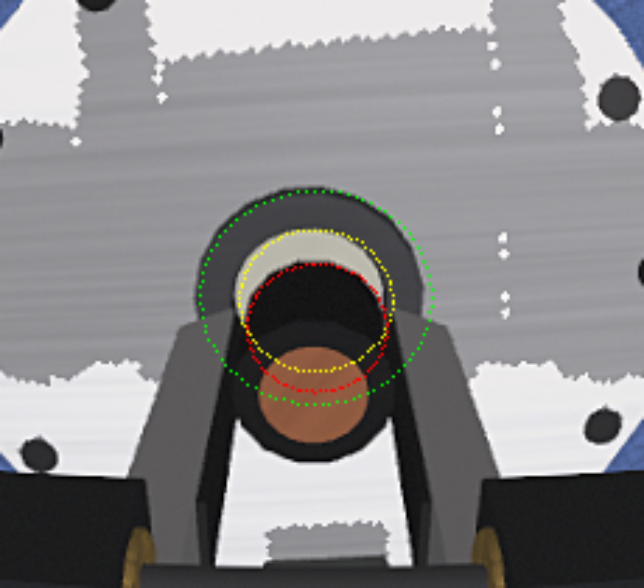

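Compared with the overlay, the ring sits about 1.3 mm to the image left. I'll correct by (-1,-1) mm and lower it, watching the force.

```bash
python3 -m creep '-1 -1 0 0 0.8; -1 -1 -5 0 0.8; -1 -1 -9 0 0.8; -1 -1 -12 0 0.8; -1 -1 -12 0 0.8'; python3 -m creep '0 0 -2 0 0.8; 0 0 -4 0 0.8; 0 0 -4 0 0.8'
```

```text
t: 10.85
position: [0.526, -0.2344, 0.0545]
orientation: [-180.0, -0.1, 144.5]
wrist_force: [-0.6, -0.1, -0.8]
gripper_width: 0.331
t: 11.15
position: [0.5264, -0.2347, 0.0512]
orientation: [180.0, -0.0, 144.5]
wrist_force: [-0.6, 0.2, -1.8]
gripper_width: 0.33
```

```bash
python3 -m creep '0 0 -1 0 0.8; 0 0 -2 0 0.8; 0 0 -2 0 0.8'; python3 -m creep '0 0 -1 0 0.8; 0 0 -1 0 0.8'; python3 look.py w6.png
```

```text
t: 11.45
position: [0.5265, -0.2347, 0.0494]
orientation: [180.0, -0.0, 144.5]
wrist_force: [-0.9, 0.6, -1.4]
gripper_width: 0.333
t: 11.65
position: [0.5266, -0.2348, 0.0492]
orientation: [180.0, 0.0, 144.5]
wrist_force: [-1.2, 0.7, 2.0]
gripper_width: 0.333
11.65 [ 0.5266 -0.2348  0.0492] [179.9944   0.0228 144.5272] [-1.186   0.6819  2.0081] 0.3327769477086242
```

View pics/w6.png

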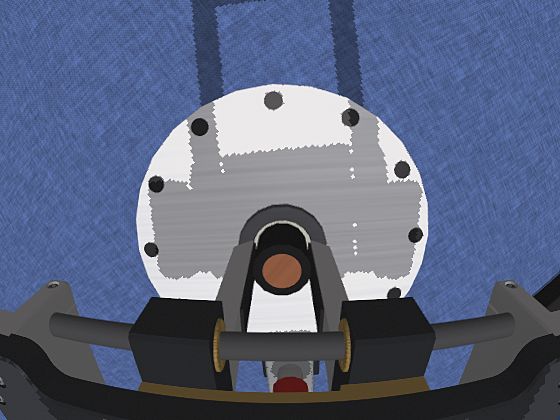

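The force came on at TCP z = 0.0492, exactly the height expected for fully home. I'll release and rise.

```bash
python3 -m creep '0 0 0 0 0.2; 0 0 0 0 0; 0 0 0 0 -0.2; 0 0 0 0 -0.2; 0 0 0 0 -0.2'; python3 -m creep '0 0 15 0 -0.2; 0 0 35 0 -0.2; 0 0 60 0 -0.2; 0 0 85 0 -0.2; 0 0 90 0 -0.2'; python3 look.py w7.png copper_mount_center=.054 knob_center=.091 nest=.036
```

```text
t: 12.2
position: [0.5265, -0.2348, 0.0483]
orientation: [180.0, -0.0, 144.5]
wrist_force: [0.0, 0.1, -1.2]
gripper_width: 0.599
t: 12.7
position: [0.5287, -0.2359, 0.1437]
orientation: [179.9, 0.5, 144.5]
wrist_force: [0.7, -0.0, 0.1]
gripper_width: 0.599
12.7 [ 0.5287 -0.2359  0.1437] [179.9428   0.4826 144.5264] [ 0.711  -0.0217  0.0548] 0.5988889116316076
copper_mount_center [279.7, 203.1] 0.94 [ 0.5222 -0.2341  0.054 ]
 mask [261.9, 183.2, 302.0, 230.6] 0.96
knob_center [289.3, 316.1] 0.95 [ 0.6012 -0.2804  0.091 ]
knob_center [278.6, 206.7] 0.36 [ 0.5152 -0.2299  0.091 ]
 mask [269.9, 293.5, 303.8, 333.9] 0.68
nest [282.9, 198.0] 0.62 [ 0.5242 -0.232   0.036 ]
 mask [176.5, 92.5, 387.6, 333.8] 0.9
```

View pics/w7.png

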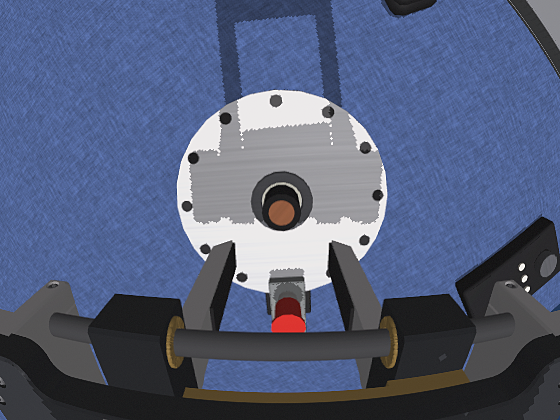

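The specimen stands upright in the nest, its copper face at (282,205). Next I'll go over the knob.

```bash
python3 -m creep '0 0 20 0 -0.2; 30 -20 30 0 -0.2; 60 -40 30 0 -0.2; 75 -50 30 0 -0.2; 75 -50 30 0 -0.2'; python3 look.py w8.png copper_mount_center=.054 knob_center=.091
```

```text
t: 13.55
position: [0.6022, -0.2856, 0.1659]
orientation: [-180.0, -0.2, 144.5]
wrist_force: [0.0, -0.3, 0.3]
gripper_width: 0.601
13.55 [ 0.6022 -0.2856  0.1659] [-179.9827   -0.1655  144.4936] [ 0.031  -0.3203  0.3071] 0.6010538193524441
copper_mount_center [277.3, 102.5] 0.6 [ 0.5235 -0.235   0.054 ]
 mask [259.2, 84.0, 299.0, 122.6] 0.86
knob_center [286.5, 209.8] 0.86 [ 0.5994 -0.2796  0.091 ]
 mask [267.1, 192.4, 304.9, 236.0] 0.57
```

View pics/w8.png

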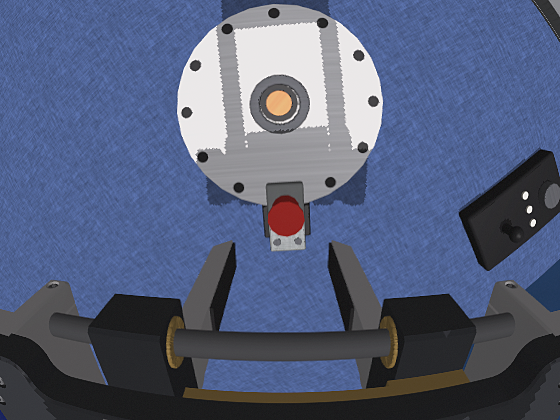

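Run:
```python
from fit import *
st=ctrl.state(); f=fs["wrist"]; im=cv2.imread("pics/w8.png")
disc(im,lambda p,z:wplane(f,p,st,z),[.527,-.233])
hsv=cv2.cvtColor(im,cv2.COLOR_BGR2HSV)
m=cv2.inRange(hsv,(0,150,170),(6,255,255))|cv2.inRange(hsv,(174,150,170),(180,255,255)); k,l,s,c=cv2.connectedComponentsWithStats(m)
for i in range(1,k):
    if s[i,4]>50: print("red",c[i],s[i],wplane(f,c[i],st,.106))
m=cv2.inRange(hsv,(5,80,80),(20,255,255)); k,l,s,c=cv2.connectedComponentsWithStats(m)
for i in range(1,k):
    if s[i,4]>100 and s[i,1]<310: print("copper",c[i],s[i],wplane(f,c[i],st,.072))
print(st["position"],st["q"])
```

```text
[ 0.5241 -0.2331] 647 sectors [53 51 62 56 53 65 54 52 62 44 33 62]
copper [278.4774 102.5792] [266  90  26  26 530] [ 0.5239 -0.2333  0.072 ]
[ 0.6012 -0.2844  0.169 ] [-30.1996  20.2596  64.4474   0.005   95.2666 -84.7361]
```

Run:
```python
from h import *
np.set_printoptions(precision=4,suppress=True)
st=ctrl.state(); print(st["t"],st["position"],st["orientation"]); f=ctrl.grab_frame("wrist"); im=f["frame"][:,:,::-1].copy(); cv2.imwrite("pics/w9.png",im)
hsv=cv2.cvtColor(im,cv2.COLOR_BGR2HSV)
m=cv2.inRange(hsv,(0,150,60),(8,255,255))|cv2.inRange(hsv,(172,150,60),(180,255,255)); k,l,s,c=cv2.connectedComponentsWithStats(m)
for i in range(1,k):
    if s[i,4]>50: print("red",c[i],s[i],wplane(f,c[i],st,.106))
ys,xs=m.nonzero(); (p,r)=cv2.minEnclosingCircle(np.c_[xs,ys].astype(np.float32)); print(p,r,wplane(f,p,st,.106))
m=cv2.inRange(hsv,(5,80,80),(20,255,255)); k,l,s,c=cv2.connectedComponentsWithStats(m)
for i in range(1,k):
    if s[i,4]>100 and s[i,1]<310: C=wplane(f,c[i],st,.072);print("copper",C)
cv2.imwrite("pics/w9z.png",cv2.resize(im[160:270,220:350],None,fx=5,fy=5))
```

```text
13.95 [ 0.6012 -0.2844  0.169 ] [179.9926   0.0258 144.537 ]
red [284.9161 216.7002] [ 268  196   36   41 1084] [ 0.5994 -0.2808  0.106 ]
(285.2900390625, 215.96975708007812) 20.04292106628418 [ 0.599  -0.2802  0.106 ]
copper [ 0.525  -0.2345  0.072 ]
```

View pics/w9z.png

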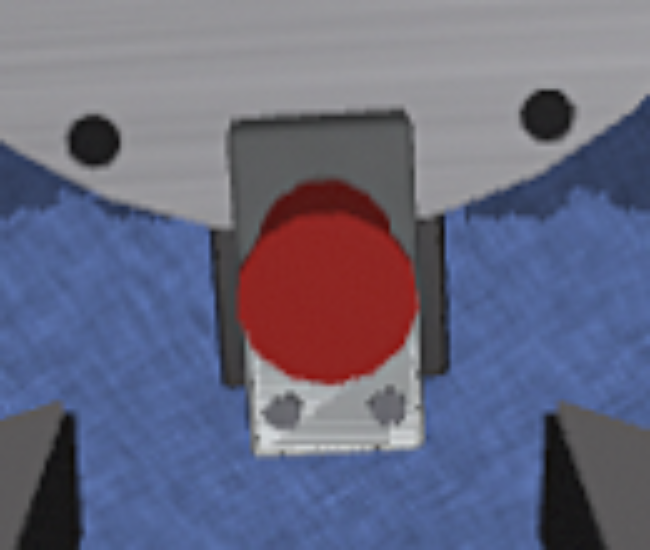

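The knob's top is at about (286,219), roughly 2 mm along the jaw axis from the tool line, and the bracket is turned about 4°. I'll correct both and descend around it, keeping above the bracket.

```bash
python3 -m creep '1 2 -15 4 -0.2; 1 2 -40 4 -0.2; 1 2 -60 4 -0.2; 1 2 -75 4 -0.2; 1 2 -75 4 -0.2'; python3 -m creep '0 0 -10 0 -0.2; 0 0 -20 0 -0.2; 0 0 -26 0 -0.2; 0 0 -26 0 -0.2';  python3 look.py w10.png knob_center=.091
```

```text
t: 14.5
position: [0.6009, -0.2818, 0.0905]
orientation: [-180.0, -0.3, 148.5]
wrist_force: [0.3, 0.5, 0.2]
gripper_width: 0.599
t: 14.9
position: [0.602, -0.2824, 0.0662]
orientation: [180.0, -0.1, 148.5]
wrist_force: [0.0, 0.2, -0.5]
gripper_width: 0.598
14.9 [ 0.602  -0.2824  0.0662] [179.9954  -0.1184 148.5241] [ 0.0301  0.232  -0.4771] 0.5983839241353952
knob_center [282.2, 270.1] 0.98 [ 0.5996 -0.2815  0.091 ]
 mask [255.9, 240.4, 310.3, 311.3] 0.63
```

View pics/w10.png

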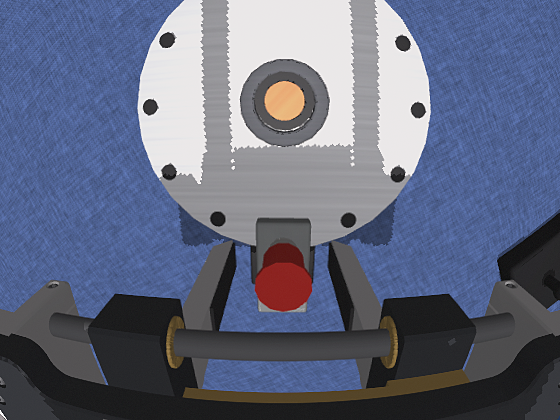

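The knob is centred between the jaws at column 283. I'll close on it.

```bash
python3 -m creep '0 0 0 0 0.1; 0 0 0 0 0.4; 0 0 0 0 0.7; 0 0 0 0 0.9; 0 0 0 0 0.9' 40; python3 -m creep '0 0 0 0 0.9; 0 0 0 0 0.9'; python3 look.py w11.png knob_center=.091
```

```text
t: 15.55
position: [0.603, -0.2822, 0.0678]
orientation: [179.9, 0.0, 148.5]
wrist_force: [2.0, 1.6, 0.9]
gripper_width: 0.285
t: 15.75
position: [0.603, -0.2823, 0.0677]
orientation: [179.9, 0.0, 148.5]
wrist_force: [1.4, 2.2, 1.0]
gripper_width: 0.286
15.75 [ 0.603  -0.2823  0.0677] [179.9379   0.0269 148.5458] [1.3629 2.1963 1.0191] 0.2858161804147079
knob_center [282.9, 268.2] 0.67 [ 0.6004 -0.2808  0.091 ]
 mask [254.8, 236.6, 309.8, 310.7] 0.85
```

View pics/w11.png

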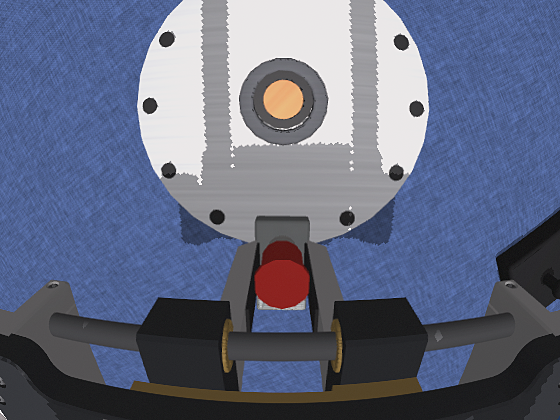

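```bash
python3 -m creep '0 0 3 0 0.9; 0 0 6 0 0.9; 0 0 6 0 0.9' 60; python3 -m creep '0 0 3 0 0.9; 0 0 6 0 0.9; 0 0 8 0 0.9; 0 0 8 0 0.9'; python3 -m creep '0 0 2 0 0.9; 0 0 4 0 0.9; 0 0 4 0 0.9'; python3 look.py w12.png knob_center=.109
```

```text
t: 16.2
position: [0.6029, -0.2822, 0.0715]
orientation: [179.9, -0.1, 148.5]
wrist_force: [6.1, 1.5, -7.8]
gripper_width: 0.284
t: 16.6
position: [0.6028, -0.2821, 0.0781]
orientation: [179.9, -0.1, 148.5]
wrist_force: [6.7, 1.1, -10.9]
gripper_width: 0.278
t: 16.9
position: [0.6028, -0.2822, 0.0814]
orientation: [179.9, -0.1, 148.5]
wrist_force: [7.8, 0.2, -12.7]
gripper_width: 0.277
16.9 [ 0.6028 -0.2822  0.0814] [179.9316  -0.1338 148.54  ] [  7.8209   0.1797 -12.6857] 0.27743751269411626
knob_center [280.9, 269.1] 0.64 [ 0.5982 -0.2808  0.109 ]
 mask [254.8, 237.3, 308.6, 309.3] 0.67
```

View pics/w12.png

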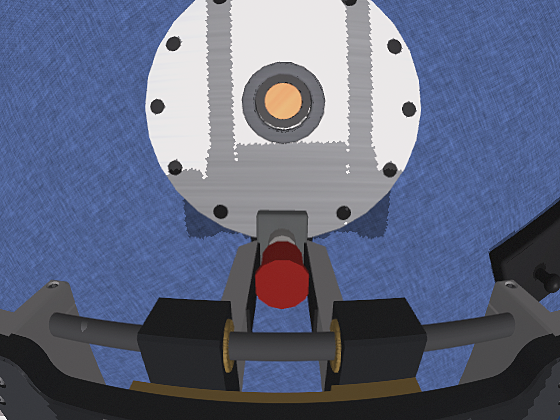

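Rise is 13.7 mm with force following the spring curve, so no slip. I'll continue to the stop, easing the side load slightly.

```bash
python3 -m creep '0.5 0 2 0 0.9; 1 0 4 0 0.9; 1 0 4 0 0.9'; python3 -m creep '0 0 1 0 0.9; 0 0 2 0 0.9; 0 0 2 0 0.9'; python3 -m creep '0 0 1 0 0.9; 0 0 1 0 0.9'
```

```text
t: 17.35
position: [0.6027, -0.2821, 0.0843]
orientation: [180.0, -0.3, 148.5]
wrist_force: [6.9, -0.3, -14.1]
gripper_width: 0.279
t: 17.65
position: [0.6027, -0.2821, 0.0858]
orientation: [180.0, -0.3, 148.5]
wrist_force: [6.6, 0.6, -14.7]
gripper_width: 0.28
t: 17.85
position: [0.6026, -0.2821, 0.0859]
orientation: [180.0, -0.3, 148.5]
wrist_force: [7.4, -1.2, -17.2]
gripper_width: 0.278
```

It is at the stop: 18.2 mm, with the force jumping for only 0.1 mm of motion. I'll add a small margin and check with the cameras.

```bash
python3 -m creep '0 0 1 0 0.9; 0 0 1 0 0.9; 0 0 1 0 0.9'; python3 -m creep '0 0 0 0 0.9; 0 0 0 0 0.9; 0 0 0 0 0.9; 0 0 0 0 0.9; 0 0 0 0 0.9'; python3 look.py w13.png copper_mount_center=.054 knob_center=.109
python3 - <<'E'
from h import *
for c in("side","top"):
    f=ctrl.grab_frame(c); im=f["frame"][:,:,::-1].copy(); cv2.imwrite(f"pics/{c}9.png",im)
    if c=="side": cv2.imwrite("pics/side9z.png",cv2.resize(im[60:220,240:420],None,fx=3.5,fy=3.5))
E
```

```text
t: 18.15
position: [0.6026, -0.282, 0.086]
orientation: [180.0, -0.4, 148.5]
wrist_force: [9.0, -0.9, -19.5]
gripper_width: 0.282
t: 18.65
position: [0.6026, -0.282, 0.086]
orientation: [180.0, -0.4, 148.5]
wrist_force: [8.4, -0.5, -18.6]
gripper_width: 0.279
18.65 [ 0.6026 -0.282   0.086 ] [179.9789  -0.382  148.5219] [  8.4166  -0.5072 -18.6487] 0.2791452097878099
copper_mount_center [282.2, 99.9] 0.87 [ 0.5234 -0.2339  0.054 ]
 mask [256.9, 71.2, 309.4, 129.3] 0.81
knob_center [284.4, 268.0] 0.75 [ 0.6006 -0.28    0.109 ]
 mask [255.8, 240.2, 310.5, 309.3] 0.63
```

View pics/w13.png

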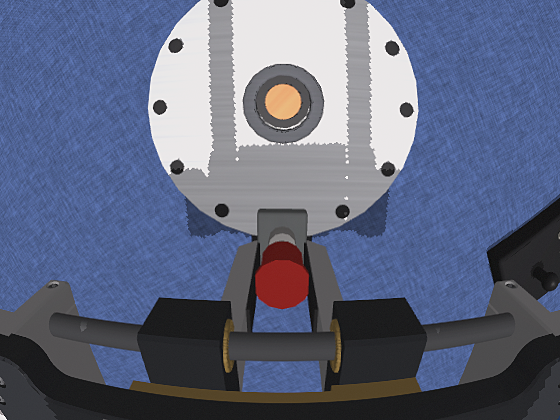

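View pics/side9z.png

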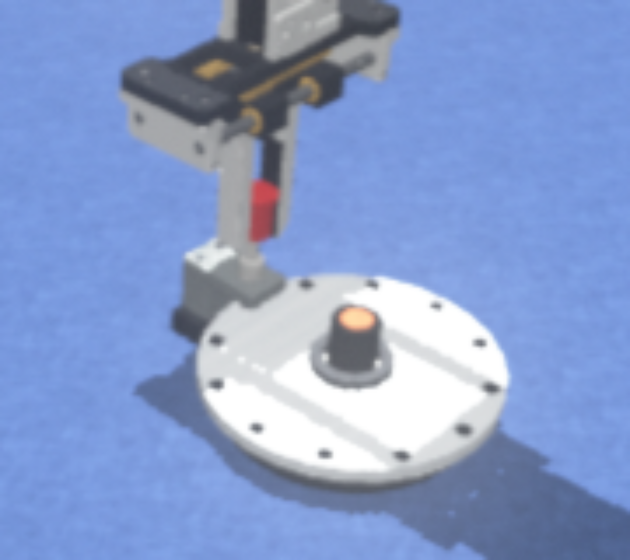

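View pics/top9.png

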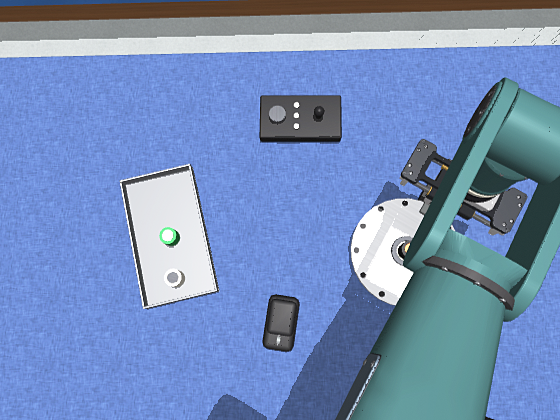

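The side view shows the knob raised clear of the barrel, at about (262,210) in the zoomed crop, and the specimen upright in the ring. In the top view, the other specimens, the mouse and the control box are at the same pixels as before. The hold is steady, so I'm handing in.

Run:
```python
from plant import ctrl
print(ctrl.finish_job()); s=ctrl.state(); print(s["t"],s["position"],s["wrist_force"],s["gripper_width"])
```

```text
the job is handed in; nothing more can be done
None
the job is handed in; nothing more can be done
```

The copper specimen is in the nest and released, and I handed the job in still holding the plunger knob up at its stop. The hand-in gave no verdict, and the state could not be read after it, so these are the last checks before it:

- **Specimen:** it touched down at TCP height 0.0492 m, the height worked out for fully home. After I let go, the wrist camera put it within about 0.3 mm of the disc's centre. The side view showed it upright in the ring.
- **Plunger:** the TCP rose 18.2–18.3 mm from where I gripped the knob, against an 18 mm stroke. The force followed the spring to about 14.7 N, then climbed to 17–19 N with almost no further motion, which indicates the upper stop. It held steady for 0.5 s at 60 N grip. I did not see the pin itself; that it is clear of the hole follows from the stroke.
- **Other objects:** the top view showed the green and white specimens, the mouse and the control box at the same pixels as at the start.
- **Time:** about 19 s of the 48 s allowed.

Three readings disagreed or were not ideal:

- **Side load:** about 8 N stayed on the tool along x while I held the knob. Easing the tool 1 mm in x did not remove it.
- **Jaw opening:** it read about 26 mm, between the knob's 24 mm body and its 29 mm lip. I can't say for certain which of the two the pads hold.
- **Nest position:** the side camera and the network's points were several millimetres off the wrist measurement, so I placed the specimen by the wrist camera.

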